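Set the airbrush needle valve a quarter turn open

ROBOT

A 6-joint arm with a two-finger parallel gripper is mounted at the origin on the work surface. World frame = base frame: x ahead of the robot, y to its left, z up, the work surface at z = 0. Lengths are in m, angles in rad, forces in N, time in s.
With the tool pointing down it reaches from about 0.375 to 0.975 m from the base axis. Payload 3.8 kg.
Tool frame: the origin (TCP) lies at the very end of the fingers, on their centre line; the grasp point (between the pads) lies 19 mm behind it; z points along the fingers, y is the direction in which the jaws open and shut (so a half turn about z gives the same grasp; the last joint's range is limited). The gripper opens to 85 mm and grips with 20 to 120 N. Pads are 22 mm wide; open, the fingers measure 114 mm over their backs; the gripper's body (76 mm by 85 mm) begins 54 mm behind the grasp point. The pads swing forward as they close: fully open they stand 13 mm farther back than shut.
Start: joints at [-1.141, 0.264, 1.604, -0, 1.274, -0.037], TCP at [0.304, -0.603, 0.231] pointing down, gripper open.
Joint ranges: [-2.63, 2.63], [-0.94, 2.18], [0.31, 2.57], [-1.31, 4.45], [0, 2.66], [-2.55, 2.55]. Speed limits (rad/s): [2.57, 2.57, 3.14, 3.14, 3.14, 3.14].

INTERFACE

Orientations are given as a rotation vector (axis times angle).
In Python, from workcell import bot, read_camera, finish_job gives the robot as it stands. The module is installed in compiled form; this text tells all that it offers.
- The arm moves only by the tool servo_tool, never from a script. Its argument "targets" is text: rows parted by semicolons, each of 7 numbers parted by spaces: the turn, a rotation vector about the tool's x, y, z in rad, then the shift along the tool's x, y, z in mm, then the finger opening in mm, from 0 to 85.4. In form: wx wy wz x y z gripper; .... A call has 1 to 8 rows; each row shifts and turns the pose as measured when the row begins, along the tool's axes as they then stand; what a row does not reach is not made up. A row lasts 1/12 s, in which the tool goes at most 41.7 mm and 7.16 degrees, less where a joint would pass 70% of its speed; a pose out of reach is approached as far as the arm can. A call is refused whole if a number of a shift passes 41.7 or a number of a turn 0.125, either way. A call with a gripper value outside its range is refused whole. The fingers move at their own pace and stop on an object; "newtons" is the grip in N (left out, the last holds). Time passes only in rows, so rows that do not move let the fingers close. It gives the time, the measured TCP pose, the force and the opening at its end, in the units of the state.
- bot.read_state(): the state, without advancing time (a new reading comes with each control period).
- read_camera(name): name is "scene" or "top" or "wrist"; returns a dict with "image" (400x640x3 uint8, red, green, blue), "mtx" (3x3 intrinsics, pixels), "eye" and "orientation" of the camera in the world; the wrist camera has in their place "T_tool_cam" (4x4, takes a point from camera to tool coordinates, whose origin is the TCP and whose axes are the flange's). Camera axes: x right, y up, looking along -z (the intrinsics and any distortion apply to the point x, -y, -z); pixel columns grow to the right and rows downward; lengths in m; the calibration is good to about 2 mm. A picture is of the moment at which its call begins: read the wrist's pose just before it. There is no depth.
- finish_job(): hands the job in, once; it reports no verdict.
The state is a dict: "time": time; "q": joint angles; "joint_vel": joint speeds; "joint_torque": joint torques, N m; "tool_pos": TCP position; "tcp_rot": TCP orientation; "wrist_force": force on the tool from outside, world axes, zero at the start; "torque": the same for the moment, N m; "width": opening from 0.0 (shut) to 1.0 (fully open).
Only numpy, scipy, OpenCV 4.12 (cv2) and the standard library are available. Lean on these libraries where they do the work, as an engineer would, in place of code of your own. Each camera call takes 0.05 s, during which the arm holds its last target.

TASK

Set the air on the airbrush compressor: turn the valve's winged thumbscrew clockwise until you feel it come snug on its seat, finger-tight only so that the soft seat is not crushed, then back it off a quarter of a turn. With the valve set, press the compressor's start button fully down and let it up again; leave the lamp, the tray and the other things on the sill alone.

Things in the scene. Friction and masses are not known exactly. Their poses are not given: they have to be found in the camera images.
- compressor: Nail-art airbrush compressor, a rounded ivory and grey case 120 mm (its x) by 190 mm (its y), 78 mm high, fixed. Origin: centre of its underside; z up. On its top stand the needle valve (centre x 0, y +48 mm) and the start button (x -10, y -58 mm). A steel airbrush lies in a rest along the far edge (x +42 to +62, y -78 to +64 mm, up to 120 mm high).
- valve: Needle valve: round knurled brass bonnet 35 mm across, 22 mm high, on a 44 x 44 x 12 mm block on the compressor. Origin: on its vertical axis at the bonnet's foot, 90 mm above the sill; z up. Where the screw ends is not marked and shifts by 14 degrees either way with wear. The nylon seat inside pushes back like a stiff spring, about 0.1 N m per degree after first touch; snug is 0.13 to 0.25 N m in all, from 0.3 it is damaged.
- thumbscrew: Steel winged thumbscrew on the valve. The wing is one flat upright bar 46 mm long, 10 mm thick, 24 mm high, lower edge 28 mm and top 52 mm above the valve's origin (118 and 142 mm above the sill), 6 mm clear of the bonnet on a thin stem. Origin: as the valve's; x axis along the wing, y across the flats, z up. Pinch it across the flats.
- wing_grip (a point): Point on the thumbscrew's vertical axis, 45 mm above the valve's origin and 7 mm below the wing's top; axes as the thumbscrew's. The screw turns about this axis and does not rise or sink to speak of: clockwise seen from above closes it; it starts 105 to 162 degrees open from first touch, opens no further than about 190; light even drag of 0.03 N m; stays where it is left.
- wing_tip (a point): Point near one end of the wing, 18 mm along the thumbscrew's x axis from wing_grip; axes as the thumbscrew's. The two ends look alike.
- start_button (a joint): Compressor's start button, a spring push button in a black ring: 0 up, grows as it is pressed down, 0.006 m when fully down (takes 5 N); it springs back and starts the pump when pushed more than 4 mm.
- start_button_top (a point): Centre of the top face of the start button (round, white, 24 mm across), which is pressed straight down.
- lamp: Pink UV nail lamp, 200 x 190 x 101 mm high, open to its front (-x), with a push button on top. Origin: centre of its underside. Leave alone.
- tray: Oval ivory plastic tray, 148 mm (its x) by 258 mm (its y), rim 12 mm high; it holds three polish bottles, a glass file and a pusher. Origin: centre of its underside. Leave alone.
- bottle0: Empty clear nail-polish bottle with a black cap, 29 mm across, 74 mm high, standing on the tray. Origin: centre of its underside. Leave alone.
- bottle1: Empty clear nail-polish bottle with a black cap, 29 mm across, 74 mm high, standing on the tray. Origin: centre of its underside. Leave alone.
- bottle2: Empty clear nail-polish bottle with a black cap, 29 mm across, 74 mm high, standing on the tray. Origin: centre of its underside. Leave alone.
- glass_file: Glass nail file, 135 x 12 x 4 mm, flat on the tray, long along its y. Origin: centre of its underside. Leave alone.
- pusher: Steel cuticle pusher, 125 mm long, 6 mm thick, on the tray, along its y. Origin: under its middle. Leave alone.
- dappen_dish: Small glass dappen dish, 40 mm across, 31 mm high, on the sill just in front of the compressor. Origin: centre of its underside. Leave alone.
- paint_jar: Squat glass paint jar with a white lid, 37 mm across, 46 mm high, on the sill by the compressor's right end. Origin: centre of its underside. Leave alone.

How it is judged:
On the way, in this order (a step that is already met when the one before it is completed fails the run):
1. the thumbscrew is turned home: it presses on its seat with at least 5 N (about 0.1 N m at the wing) for 0.2 s (contact force between thumbscrew and valve above 5 N), for 0.2 s.
2. the thumbscrew is backed off a quarter turn from where it was snug (90 degrees; 12 degrees more or less always passes) (y of wing_tip in the frame of valve above 0.0156 m and contact force between thumbscrew and valve below 0.5 N), for 0.3 s.
3. the start button is pressed down more than 4 mm (value of joint start_button above 0.004 m), for 0.05 s.
At the end, for the whole second after the job is handed in: The thumbscrew stands at rest a quarter turn (90 degrees; 12 more or less always passes) open from where it was snug on its seat, off the seat, and the start button, having been pressed, is up again (all of step 2 and angular speed of thumbscrew below 0.05 rad/s and value of joint start_button below 0.001 m); the robot touches nothing.
It fails at once if the screw is forced into its seat (more than 20 N on the seat, about 0.3 N m at the wing) (contact force between thumbscrew and valve above 20 N).
It fails at once if the compressor is started while the valve is not at its quarter turn (value of joint start_button above 0.003 m and not (y of wing_tip in the frame of valve above 0.0156 m)).
It fails at once if the robot pushes on the lamp or the tray (over 2 N) (contact force between any of the fingers, the arm and lamp above 2 N or contact force between any of the fingers, the arm and tray above 2 N).
It fails at once if a bottle, the file, the pusher, the dish or the jar is shifted more than 20 mm (distance of any of bottle0, bottle1, bottle2, glass_file, pusher, dappen_dish, paint_jar from where it was at the start of the episode above 0.02 m).
It fails at once if a bottle, the dish or the jar is tipped over (angle between any of bottle0, bottle1, bottle2, dappen_dish, paint_jar's own z axis and vertical above 0.35 rad).
It also fails if it takes over 64 s, if anything falls off the work surface, if the arm or the gripper's body presses on something with over 40 N, if the wrist force passes 120 N, or if a joint passes its speed limit or range.

## Working session

There is one attempt and no reset: what is moved stays moved. The work goes in short steps, Python scripts to look and compute and a tool call to move; the robot and the scene stay as the last step left them, time stands still between calls to the robot, and variables do not carry over. Pictures are saved under pics/ and viewed, and the job is handed in when it is done.

Besides the shell and the picture viewer there is one more tool, called after "Call:" by a JSON object that holds its "name" and its "arguments", one argument or row to a line. servo_tool: Moves the arm, as the interface text tells. Its arguments: {"type":"object","properties":{"targets":{"type":"string"},"newtons":{"type":"number"}},"required":["targets"]}

```bash
mkdir -p pics; cat > h.py <<'E'
import numpy as np, cv2
from scipy.spatial.transform import Rotation as R
from workcell import bot, read_camera, finish_job
def save(n,f):
    c=read_camera(n); cv2.imwrite('pics/'+f,c['image'][:,:,::-1]); return c
E
python3 - <<'E'
from h import *
s=bot.read_state();print({k:np.round(v,4) for k,v in s.items()})
for n in('scene','top','wrist'):
    c=save(n,n+'0.png'); print(n,{k:np.round(v,4).tolist() for k,v in c.items() if k!='image'})
E
```

```text
{'time': np.float64(0.0), 'q': array([-1.1409,  0.2648,  1.6054,  0.    ,  1.2737, -0.0369]), 'joint_vel': array([-0.0005,  0.0005,  0.0002, -0.0029,  0.002 , -0.0001]), 'joint_torque': array([ 9.00000e-04, -5.15105e+01, -3.67317e+01,  1.00000e-04,
        1.29000e-02,  0.00000e+00]), 'tool_pos': array([ 0.3035, -0.6021,  0.2299]), 'tcp_rot': array([-3.0542e+00, -7.2610e-01,  7.0000e-04]), 'wrist_force': array([-1.2924,  0.3804,  0.0684]), 'torque': array([-0.0043, -0.0024, -0.0547]), 'width': np.float64(1.0042)}
scene {'mtx': [[411.0362, 0.0, 331.6548], [0.0, 411.0362, 196.1256], [0.0, 0.0, 1.0]], 'eye': [0.9575, -0.4692, 0.8577], 'orientation': [0.7822, 0.2502, 0.616]}
top {'mtx': [[425.2099, 0.0, 322.4188], [0.0, 425.2099, 195.7879], [0.0, 0.0, 1.0]], 'eye': [0.321, 0.1525, 1.1538], 'orientation': [0.136, -0.1236, -1.5733]}
wrist {'mtx': [[300.2341, 0.0, 316.0362], [0.0, 300.2341, 198.391], [0.0, 0.0, 1.0]], 'T_tool_cam': [[-0.0016, 0.9589, 0.2839, 0.0717], [1.0, 0.0015, 0.0006, 0.0005], [0.0001, 0.2839, -0.9589, -0.1432], [0.0, 0.0, 0.0, 1.0]]}
```

View pics/scene0.png

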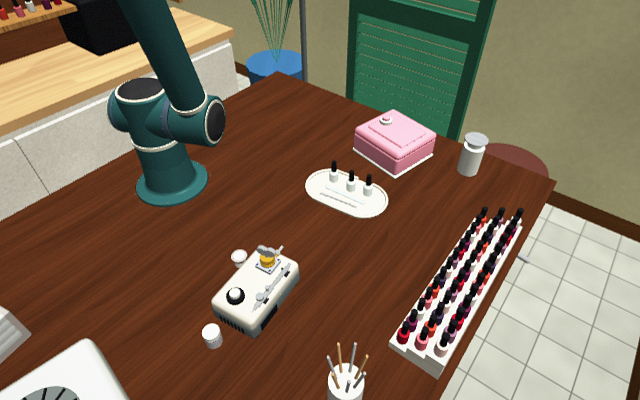

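View pics/top0.png

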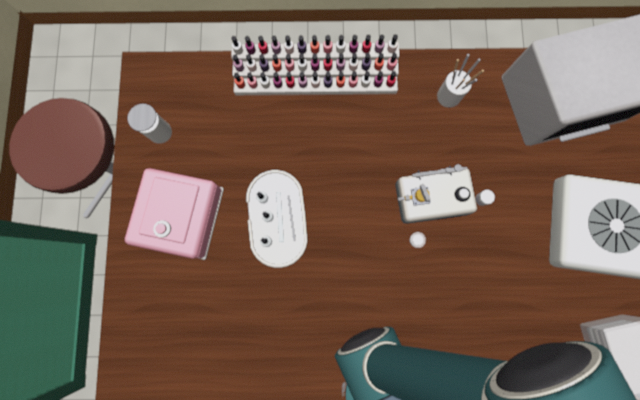

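View pics/wrist0.png

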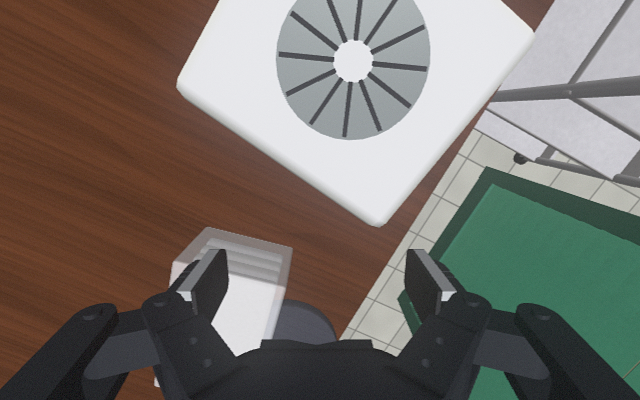

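The scene view shows the compressor at about (257,290), valve at (267,257), button at (235,296). In the top view the valve is at about (421,195) and the button at (462,194). I'll zoom in and cast rays.

```bash
cat >> h.py <<'E'
def ray(c,uv,s=None):
    uv=np.atleast_2d(uv).astype(float); K=c['mtx']
    d=np.c_[(uv[:,0]-K[0,2])/K[0,0], -(uv[:,1]-K[1,2])/K[1,1], -np.ones(len(uv))]
    if 'eye' in c: M=R.from_rotvec(c['orientation']).as_matrix(); e=np.array(c['eye'])
    else:
        Rt=R.from_rotvec(s['tcp_rot']).as_matrix(); T=np.array(c['T_tool_cam'])
        M=Rt@T[:3,:3]; e=s['tool_pos']+Rt@T[:3,3]
    return e,d@M.T
def plane(c,uv,z,s=None):
    e,d=ray(c,uv,s); return e+d*((z-e[2])/d[:,2])[:,None]
def proj(c,P,s=None):
    P=np.atleast_2d(P);K=c['mtx']
    if 'eye' in c: M=R.from_rotvec(c['orientation']).as_matrix(); e=np.array(c['eye'])
    else:
        Rt=R.from_rotvec(s['tcp_rot']).as_matrix(); T=np.array(c['T_tool_cam'])
        M=Rt@T[:3,:3]; e=s['tool_pos']+Rt@T[:3,3]
    p=(P-e)@M
    return np.c_[K[0,0]*p[:,0]/-p[:,2]+K[0,2], K[1,1]*p[:,1]/p[:,2]+K[1,2]]
E
python3 - <<'E'
from h import *
s=read_camera('scene');t=read_camera('top')
print(plane(s,[[267,257],[235,293]],[.11]*0 or .11), plane(t,[[421,195],[462,194]],.11))
a=cv2.resize(s['image'][225:345,190:310],None,fx=5,fy=5,interpolation=cv2.INTER_CUBIC)
b=cv2.resize(t['image'][155:255,390:500],None,fx=6,fy=6,interpolation=cv2.INTER_CUBIC)
cv2.imwrite('pics/s_z.png',a[:,:,::-1]);cv2.imwrite('pics/t_z.png',b[:600,:,::-1])
E
```

```text
[[ 0.49808485 -0.09031327  0.11      ]
 [ 0.51059469 -0.20044058  0.11      ]] [[ 0.49525917 -0.08467623  0.11      ]
 [ 0.49705476 -0.18641316  0.11      ]]
```

View pics/s_z.png

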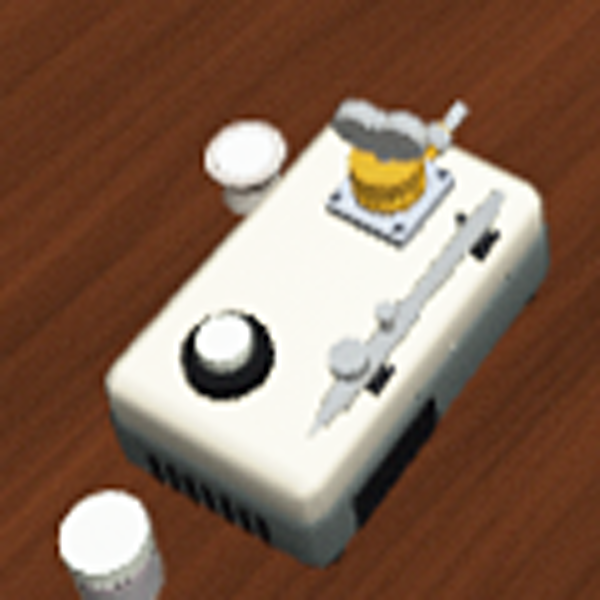

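View pics/t_z.png

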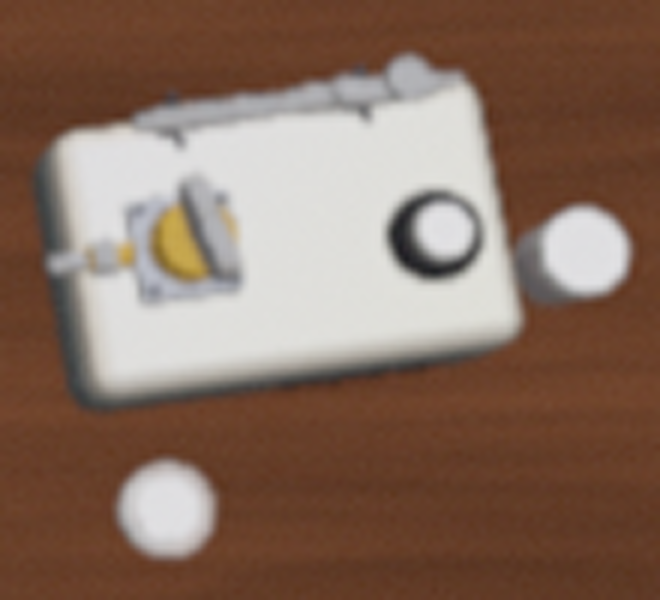

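Call:
{"name": "servo_tool", "arguments": {
  "targets": "0 0 0 28 -26 -8 85;0 0 0 28 -26 -8 70;0 0 0 28 -26 -8 60;0 0 0 28 -26 -8 50;0 0 0 28 -26 -8 40;0 0 0 28 -26 -8 36;0 0 0 28 -26 -8 36;0 0 0 28 -26 0 36",
  "newtons": 20
}}

```text
time: 0.92
tool_pos: [0.4103, -0.3115, 0.2845]
tcp_rot: [-3.057, -0.706, 0.003]
wrist_force: [0.4, -0.2, -0.4]
width: 0.419
```

Call:
{"name": "servo_tool", "arguments": {
  "targets": "0 0 0 31 -22 0 36;0 0 0 31 -22 0 36;0 0 0 31 -22 0 36;0 0 0 31 -22 0 36;0 0 0 31 -22 0 36;0 0 0 31 -22 0 36;0 0 0 31 -22 0 36;0 0 0 0 0 0 36"
}}

```text
time: 1.58
tool_pos: [0.5428, -0.0593, 0.2881]
tcp_rot: [-3.057, -0.712, -0.009]
wrist_force: [-0.1, -1.0, 0.4]
width: 0.42
```

Call:
{"name": "servo_tool", "arguments": {
  "targets": "0 0 -0.124 0 0 0 36;0 0 -0.124 0 0 0 36;0 0 -0.124 0 0 0 36;0 0 -0.124 0 0 0 36;0 0 -0.124 0 0 0 36;0 0 -0.124 0 0 0 36;0 0 -0.124 0 0 0 36;0 0 -0.124 0 0 0 36"
}}

```text
time: 2.25
tool_pos: [0.5422, -0.0563, 0.2868]
tcp_rot: [-2.342, -2.093, -0.006]
wrist_force: [0.4, -0.5, 0.1]
width: 0.42
```

Call:
{"name": "servo_tool", "arguments": {
  "targets": "0 0 -0.124 0 0 0 36;0 0 -0.124 0 0 0 36;0 0 -0.124 0 0 0 36;0 0 -0.124 0 0 0 36;0 0 -0.124 0 0 0 36;0 0 -0.124 0 0 0 36;0 0 -0.124 0 0 0 36;0 0 -0.124 0 0 0 36"
}}

```text
time: 2.92
tool_pos: [0.5397, -0.0597, 0.2859]
tcp_rot: [-1.052, -2.959, -0.003]
wrist_force: [-0.5, 1.0, -0.1]
width: 0.423
```

Call:
{"name": "servo_tool", "arguments": {
  "targets": "0 0 -0.124 0 0 0 36;0 0 -0.124 0 0 0 36;0 0 -0.124 0 0 0 36;0 0 -0.124 0 0 0 36;0 0 -0.124 0 0 0 36;0 0 -0.124 0 0 0 36;0 0 -0.124 0 0 0 36;0 0 0 0 0 0 36"
}}

```text
time: 3.58
tool_pos: [0.5372, -0.063, 0.285]
tcp_rot: [0.305, -3.124, -0.002]
wrist_force: [-0.8, 0.5, -0.5]
width: 0.423
```

```bash
python3 - <<'E'
from h import *
s=bot.read_state();print({k:np.round(v,4) for k,v in s.items()})
M=R.from_rotvec(s['tcp_rot']).as_matrix();print(np.degrees(np.arctan2(M[1,0],M[0,0])),M[:,2])
c=save('wrist','w1.png');t=save('top','t1.png')
b=cv2.resize(t['image'][155:255,390:500],None,fx=6,fy=6,interpolation=cv2.INTER_CUBIC)
E
```

```text
{'time': np.float64(3.5833), 'q': array([-1.6320e-01, -1.8700e-02,  1.8205e+00,  5.0000e-04,  1.3425e+00,
       -1.9290e+00]), 'joint_vel': array([-0.0075, -0.0028,  0.0043, -0.002 , -0.0009,  0.1028]), 'joint_torque': array([ 8.78000e-02, -3.63557e+01, -3.74620e+01,  8.50000e-03,
        1.15000e-02, -1.13120e+00]), 'tool_pos': array([ 0.5372, -0.063 ,  0.285 ]), 'tcp_rot': array([ 3.0530e-01, -3.1241e+00, -1.9000e-03]), 'wrist_force': array([-0.7981,  0.4888, -0.4685]), 'torque': array([-0.052 ,  0.0017, -0.0171]), 'width': np.float64(0.4229)}
-168.8378473109215 [-2.69391658e-03  9.76716538e-04 -9.99995894e-01]
```

View pics/w1.png

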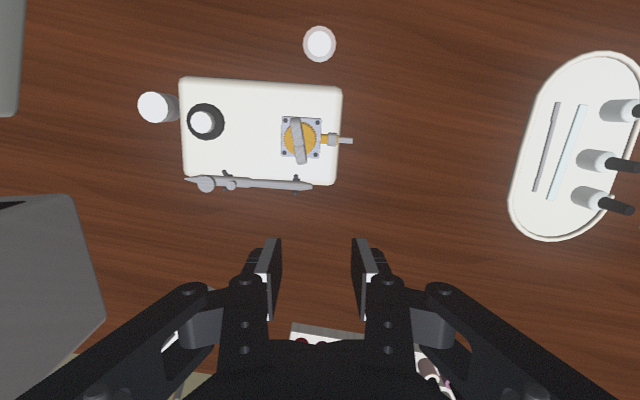

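The wrist view shows the valve block around (300,138), the wing running from about (296,118) to (302,163), the button at (203,122), and the airbrush below them.

```bash
python3 - <<'E'
from h import *
s=bot.read_state()
c=read_camera('wrist')
im=c['image']
a=cv2.resize(im[95:185,260:370],None,fx=6.5,fy=6.5,interpolation=cv2.INTER_CUBIC)
cv2.imwrite('pics/w1z.png',a[:,:,::-1])
hsv=cv2.cvtColor(im,cv2.COLOR_RGB2HSV)
sub=np.zeros(im.shape[:2],bool);sub[105:175,270:345]=1
b=sub&(hsv[...,1]>100)&(hsv[...,0]>12)&(hsv[...,0]<35)
ys,xs=np.nonzero(b);print(len(xs),xs.min(),xs.max(),ys.min(),ys.max())
k=sub&(hsv[...,1]<100)
print(hsv[140,297],hsv[140,285],hsv[120,284],hsv[140,275])
# button white
w=np.zeros(im.shape[:2],np.uint8);w[100:145,180:230]=1
wm=cv2.inRange(hsv,(0,0,170),(180,70,255))*w
n,l,st,ce=cv2.connectedComponentsWithStats(wm);print(st,ce)
for i in range(1,n):
  if st[i,4]>150: print(i,plane(c,ce[i],.09,s))
E
```

```text
513 284 338 123 153
[113  11 185] [ 21 146 205] [120  17 105] [ 30   1 231]
[[     0      0    640    400 254542]
 [   180    100     50     45   1095]
 [   190    112     22     22    363]] [[320.1630615  199.94471246]
 [204.85296804 121.49315068]
 [200.38567493 122.96969697]]
1 [[ 0.50027875 -0.1939509   0.09      ]]
2 [[ 0.5027515  -0.19861655  0.09      ]]
```

View pics/w1z.png

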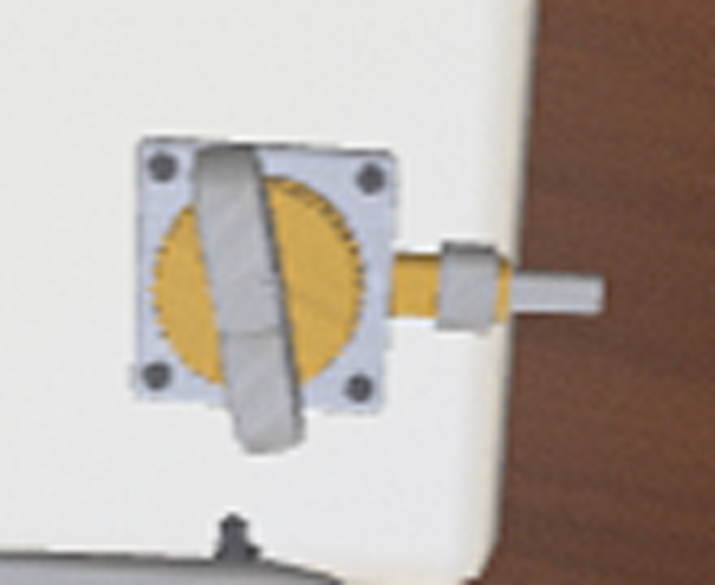

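```bash
python3 - <<'E'
from h import *
s=bot.read_state();c=read_camera('wrist')
z=lambda p:np.array(p,float)/6.5+[260-.42,95-.42]
B=plane(c,z([[140,140],[395,152],[382,412],[132,398]]),.09,s)
print(B.round(4),B.mean(0)); d=np.linalg.norm(np.diff(np.r_[B,B[:1]],axis=0),axis=1);print(d)
u=(B[0]-B[3]+B[1]-B[2]);print('block -x dir yaw',np.degrees(np.arctan2(-u[1],-u[0])))
u=(B[1]-B[0]+B[2]-B[3]);print('block y yaw',np.degrees(np.arctan2(u[1],u[0]))-90)
W=plane(c,z([[227,148],[270,446],[234,200],[265,400]]),.142,s);print(W.round(4),(W[0]+W[1])/2,np.linalg.norm(W[0]-W[1]))
for a,b in((0,1),(2,3)):
  v=W[b]-W[a];print('wing yaw',np.degrees(np.arctan2(v[1],v[0])))
G=plane(c,z([[257,283]]),.112,s);print('bonnet',G)
Bt=plane(c,[200.4,123],.087,s);print(Bt)
# predicted wing top centre pixel if axis at block centre
print((proj(c,np.r_[B.mean(0)[:2],.142],s)-[259.58,94.58])*6.5)
M=R.from_rotvec(s['tcp_rot']).as_matrix()
E
```

```text
[[ 0.4793 -0.113   0.09  ]
 [ 0.4733 -0.0707  0.09  ]
 [ 0.5166 -0.0646  0.09  ]
 [ 0.5223 -0.1077  0.09  ]] [ 0.49789241 -0.08899378  0.09      ]
[0.04269093 0.04370287 0.04342344 0.04324138]
block -x dir yaw 7.483497434313427
block y yaw 7.781239178261345
[[ 0.4762 -0.0952  0.142 ]
 [ 0.517  -0.0819  0.142 ]
 [ 0.4831 -0.093   0.142 ]
 [ 0.5104 -0.0838  0.142 ]] [ 0.49662409 -0.08852449  0.142     ] 0.04287928090073146
wing yaw 18.067774274871034
wing yaw 18.682967298749805
bonnet [[ 0.49683212 -0.0889127   0.112     ]]
[[ 0.50321683 -0.19961724  0.087     ]]
[[244.2808783  308.25244021]]
```

Call:
{"name": "servo_tool", "arguments": {
  "targets": "0 0 -0.122 0 0 0 36;0 0 0 24 -6 20 36;0 0 0 22 -6 20 36;0 0 0 0 0 20 36;0 0 0 0 0 20 36;0 0 0 0 0 0 36;0 0 0 0 0 0 36"
}}

```text
time: 4.37
tool_pos: [0.4974, -0.0897, 0.2049]
tcp_rot: [-0.475, 3.102, -0.001]
wrist_force: [-0.4, 0.5, 1.0]
width: 0.421
```

```bash
cat >> h.py <<'E'
def yaw(s):
    M=R.from_rotvec(s['tcp_rot']).as_matrix(); return np.degrees(np.arctan2(M[1,0],M[0,0])),M
def totool(s,P):
    return yaw(s)[1].T@(np.array(P)-s['tool_pos'])*1000
E
python3 - <<'E'
from h import *
s=bot.read_state();c=save('wrist','w2.png')
y,M=yaw(s);print(s['tool_pos'],y,M[:,2],totool(s,[.497,-.0888,.117]),s['torque'])
E
```

```text
[ 0.49735232 -0.08965628  0.20492321] -162.58878867669236 [ 3.32012066e-03 -3.22399259e-05 -9.99994488e-01] [ 0.35764565  1.01252768 87.92152564] [0.02185548 0.02306178 0.06866971]
```

View pics/w2.png

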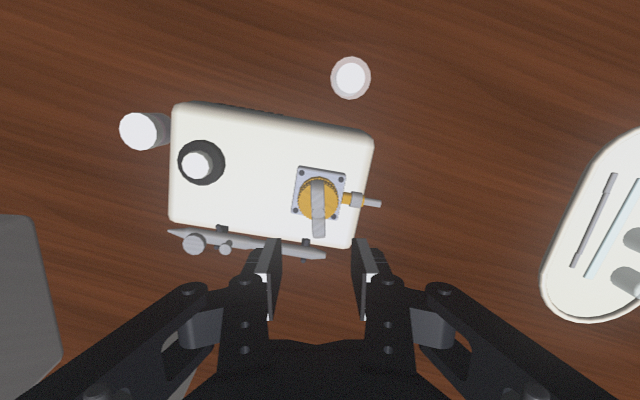

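The wing is now nearly aligned with tool x, running from (318,178) to (320,236), and the finger midline is at about column 316. One refinement before I descend.

```bash
python3 - <<'E'
from h import *
s=bot.read_state();c=read_camera('wrist');im=c['image']
a=cv2.resize(im[155:250,275:375],None,fx=6,fy=6,interpolation=cv2.INTER_CUBIC)
cv2.imwrite('pics/w2z.png',a[:,:,::-1])
E
```

```text
(no output)
```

View pics/w2z.png

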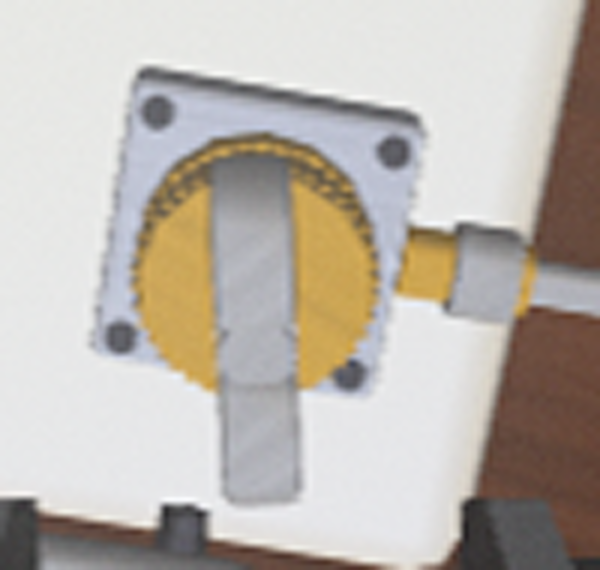

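```bash
python3 - <<'E'
from h import *
s=bot.read_state();c=read_camera('wrist')
z=lambda p:np.array(p,float)/6+[275-.42,155-.42]
B=plane(c,z([[142,78],[423,122],[370,395],[95,347]]),.09,s)
print(B.mean(0), np.linalg.norm(np.diff(np.r_[B,B[:1]],axis=0),axis=1))
print('holes',plane(c,z([[158,112],[394,152],[349,376],[121,338]]),.09,s).mean(0))
print('bonnet',plane(c,z([[257,275]]),.112,s))
W=plane(c,z([[254,250],[261,440]]),.142,s);v=W[0]-W[1];print('wing yaw',np.degrees(np.arctan2(v[1],v[0])),yaw(s)[0])
W=plane(c,z([[256,300]]),.142,s);print(W,[totool(s,w) for w in W])
for P in ([.497,-.0888,.117],B.mean(0)):print(totool(s,P))
E
```

```text
[ 0.49821427 -0.08901452  0.09      ] [0.04150085 0.04315642 0.04260344 0.04208582]
holes [ 0.49949192 -0.08892142  0.09      ]
bonnet [[ 0.49725346 -0.08945392  0.112     ]]
wing yaw -160.55363216748083 -162.53627935542957
[[ 0.49157309 -0.0914563   0.142     ]] [array([ 6.74250527,  0.19305536, 63.48791875])]
[ 0.86370536  1.13455824 88.50911965]
[ -0.12752132   0.60466074 115.51388122]
```

Call:
{"name": "servo_tool", "arguments": {
  "targets": "0 0 -0.03 0 0.6 20 36;0 0 0 0 0 20 36;0 0 0 0 0 20 36;0 0 0 0 0 17 36;0 0 0 0 0 8 36;0 0 0 0 0 0 36;0 0 0 0 0 0 36"
}}

```text
time: 5.1
tool_pos: [0.5105, -0.0903, 0.131]
tcp_rot: [-0.522, 3.071, -0.015]
wrist_force: [-0.1, 0.2, 0.3]
width: 0.42
```

```bash
python3 - <<'E'
from h import *
s=bot.read_state();c=save('wrist','w3.png')
y,M=yaw(s);print(s['tool_pos'],y,totool(s,[.4978,-.089,.117]),s['torque'],s['wrist_force'])
E
```

```text
[ 0.51049023 -0.09033582  0.13095363] -160.7013934615271 [11.87170685  5.6469293  13.59061637] [0.02788823 0.01835772 0.01789413] [-0.10126166  0.17939484  0.28332098]
```

View pics/w3.png

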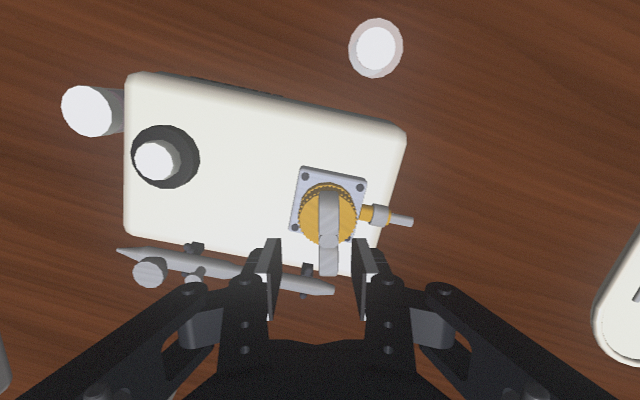

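```bash
cat >> h.py <<'E'
def fix(s,P,ydeg):
    y,M=yaw(s); a=np.radians(ydeg); x=np.array([np.cos(a),np.sin(a),0]); z=np.array([0,0,-1.]); D=np.c_[x,np.cross(z,x),z]
    return R.from_matrix(M.T@D).as_rotvec().round(4), totool(s,P).round(2)
E
python3 - <<'E'
from h import *
s=bot.read_state();print(s['q'],fix(s,[.4978,-.089,.118],-160.6))
E
```

```text
[-2.23897397e-01  3.63236547e-02  2.05874845e+00  1.16993544e-03
  1.01777567e+00 -2.13194818e+00] (array([-0.0145,  0.0249, -0.0019]), array([12.05,  5.78, 12.88]))
```

Call:
{"name": "servo_tool", "arguments": {
  "targets": "-0.008 0.012 0 6 3 0 36;-0.006 0.012 0 6 2.8 0 36;0 0 0 0 0 0 36"
}}

```text
time: 5.4
tool_pos: [0.4986, -0.0892, 0.1346]
tcp_rot: [-0.526, 3.094, -0.002]
wrist_force: [-0.0, 0.7, 0.6]
width: 0.423
```

```bash
python3 - <<'E'
from h import *
s=bot.read_state();print(s['q'],s['tool_pos'],fix(s,[.4978,-.089,.118],-160.6))
E
```

```text
[-2.26137657e-01  2.61257720e-02  2.06225580e+00 -1.54021730e-05
  1.04969310e+00 -2.13369761e+00] [ 0.49864296 -0.08917849  0.1345646 ] (array([-0.0019,  0.003 , -0.0018]), array([ 0.79,  0.48, 16.56]))
```

Call:
{"name": "servo_tool", "arguments": {
  "targets": "0 0 0 0.7 0.5 5 36;0 0 0 0 0 5 36;0 0 0 0 0 5 36;0 0 0 0 0 0 36"
}}

```text
time: 5.73
tool_pos: [0.4989, -0.0893, 0.1204]
tcp_rot: [-0.525, 3.09, -0.005]
wrist_force: [-1.0, -0.2, 0.5]
width: 0.422
```

```bash
python3 - <<'E'
from h import *
s=bot.read_state();print(s['q'],s['tool_pos'],fix(s,[.4978,-.089,.118],-160.6))
c=save('wrist','w4.png')
E
```

```text
[-2.26276145e-01  3.99524219e-02  2.07708349e+00 -8.59931881e-05
  1.01683688e+00 -2.13353112e+00] [ 0.4988924  -0.08932914  0.12037724] (array([-0.0042,  0.0065, -0.0021]), array([0.94, 0.68, 2.37]))
```

View pics/w4.png

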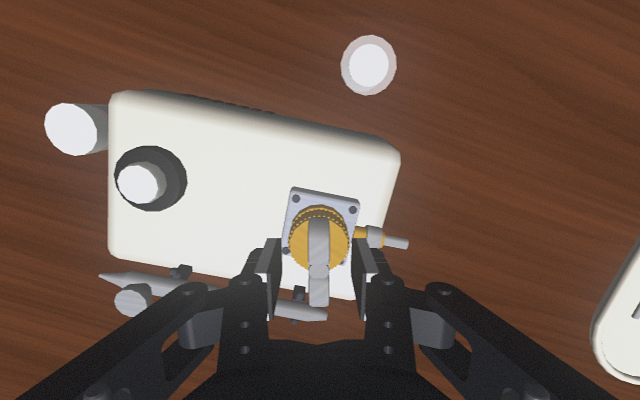

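Call:
{"name": "servo_tool", "arguments": {
  "targets": "-0.004 0.006 -0.002 0.9 0.7 2.4 36;0 0 0 0 0 0 30;0 0 0 0 0 0 20;0 0 0 0 0 0 8;0 0 0 0 0 0 5;0 0 0 0 0 0 5;0 0 0 0 0 0 5;0 0 0 0 0 0 5",
  "newtons": 20
}}

```text
time: 6.45
tool_pos: [0.4975, -0.0886, 0.1175]
tcp_rot: [0.53, -3.095, -0.002]
wrist_force: [0.3, 1.3, -0.2]
width: 0.11
```

```bash
python3 - <<'E'
from h import *
s=bot.read_state();print(s['time'],s['width']*85.4,s['q'][5],s['tool_pos'],fix(s,[.4978,-.089,.118],-160.6),s['wrist_force'],s['torque'])
c=save('wrist','w5.png')
ts=[]
for i in range(6):
    read_camera('top'); s=bot.read_state(); ts.append(np.r_[s['torque'],s['wrist_force'],s['joint_torque'][5]]); 
print(np.round(ts,3))
E
```

```text
6.45 9.395066843739373 -2.1358950271850095 [ 0.49750362 -0.08857212  0.11750791] (array([ 0.0014, -0.0012,  0.0003]), array([-0.14, -0.5 , -0.49])) [ 0.25257073  1.30794368 -0.2052623 ] [-0.00161805  0.03567269  0.04759159]
[[ 0.018  0.002  0.063 -0.023  0.726 -0.858  0.013]
 [ 0.052 -0.018 -0.005  0.72   0.59  -0.526  0.014]
 [-0.012 -0.022  0.009 -0.247  0.615 -0.821  0.014]
 [-0.003 -0.043  0.03  -0.207  0.226 -0.551  0.015]
 [ 0.023 -0.013 -0.016  0.264  0.668  0.175  0.015]
 [-0.006  0.029 -0.017  0.138  0.429 -0.372  0.015]]
```

View pics/w5.png

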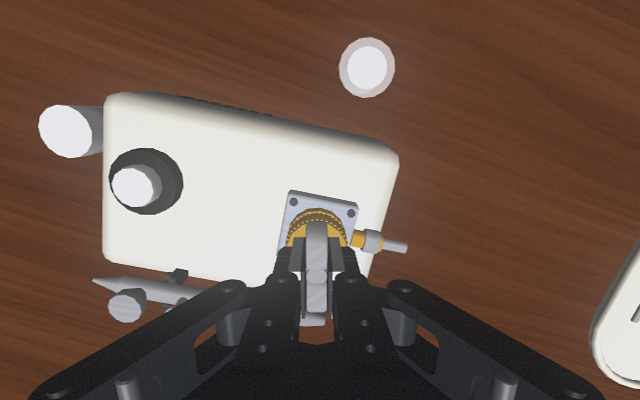

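Call:
{"name": "servo_tool", "arguments": {
  "targets": "0 0 0.06 0 0 0 5;0 0 0.1 0 0 0 5;0 0 0.1 0 0 0 5;0 0 0.1 0 0 0 5;0 0 0.1 0 0 0 5;0 0 0.1 0 0 0 5;0 0 0.06 0 0 0 5;0 0 0 0 0 0 5"
}}

```text
time: 7.47
tool_pos: [0.4975, -0.0881, 0.1175]
tcp_rot: [-0.487, -3.102, -0.002]
wrist_force: [0.1, 0.3, -0.3]
width: 0.109
```

```bash
cat > st.py <<'E'
from h import *
import sys
s=bot.read_state();y,M=yaw(s)
ts=[np.r_[s['torque'][2],s['joint_torque'][5],s['wrist_force']]]
for i in range(int(sys.argv[1]) if len(sys.argv)>1 else 2):
    read_camera('top'); s=bot.read_state(); ts.append(np.r_[s['torque'][2],s['joint_torque'][5],s['wrist_force']])
y,M=yaw(s);f=fix(s,[.4975,-.0888,.118],y)
print('t %.2f w %.2f q6 %.2fdeg yaw %.2f'%(s['time'],s['width']*85.4,np.degrees(s['q'][5]),y),f,'pos',s['tool_pos'].round(4));print(np.round(ts,3))
E
python3 st.py
```

```text
t 7.57 w 9.67 q6 -85.32deg yaw 162.35 (array([ 0.0012, -0.0022, -0.    ]), array([-0.23, -0.64, -0.52])) pos [ 0.4975 -0.0881  0.1175]
[[-0.03   0.567  0.064  0.313 -0.297]
 [-0.002  0.239  0.543  0.888  0.003]
 [-0.074  0.082 -1.001  1.002 -0.848]]
```

Call:
{"name": "servo_tool", "arguments": {
  "targets": "0 0 0.06 0 0 0 5;0 0 0.1 0 0 0 5;0 0 0.1 0 0 0 5;0 0 0.1 0 0 0 5;0 0 0.1 0 0 0 5;0 0 0.1 0 0 0 5;0 0 0.1 0 0 0 5;0 0 0.06 0 0 0 5"
}}

```text
time: 8.23
tool_pos: [0.4978, -0.0878, 0.1175]
tcp_rot: [-1.568, -2.72, -0.002]
wrist_force: [0.2, 0.4, 0.0]
width: 0.111
```

```bash
python3 st.py 6; python3 -c "
from h import *
save('wrist','w6.png')"
```

```text
t 8.53 w 9.37 q6 -43.34deg yaw 120.35 (array([ 0.0003, -0.0027, -0.    ]), array([-0.74, -0.77, -0.47])) pos [ 0.4978 -0.0878  0.1175]
[[ 5.100e-02 -3.890e-01  1.570e-01  4.480e-01  2.600e-02]
 [-7.000e-02  1.580e-01 -4.700e-02  2.980e-01 -4.710e-01]
 [ 4.000e-03  5.190e-01 -1.080e-01 -5.000e-02  6.490e-01]
 [-1.600e-02  1.470e-01  4.470e-01  5.180e-01  1.590e-01]
 [-3.000e-02  8.000e-03 -5.850e-01 -3.880e-01 -7.300e-01]
 [ 1.900e-02 -6.000e-03 -4.000e-02  1.075e+00 -6.660e-01]
 [ 5.600e-02  1.000e-03  6.800e-02  3.960e-01 -8.260e-01]]
```

View pics/w6.png

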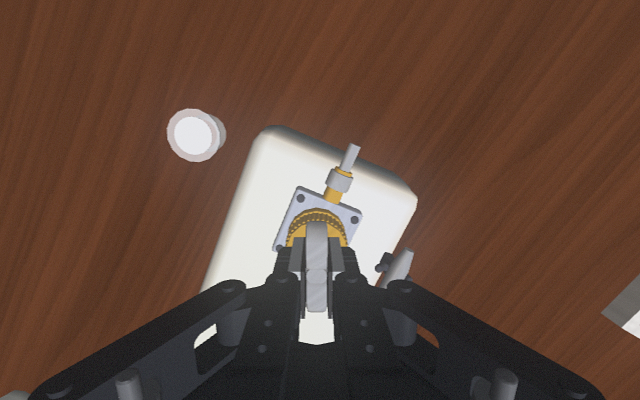

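The wing follows the gripper, with no side load. It has turned 79° so far. I'll go to about 99°, then feel for the seat in small steps.

Call:
{"name": "servo_tool", "arguments": {
  "targets": "0 0 0.08 0 0 0 5;0 0 0.1 0 0 0 5;0 0 0.1 0 0 0 5;0 0 0.06 0 0 0 5;0 0 0 0 0 0 5;0 0 0 0 0 0 5;0 0 0 0 0 0 5;0 0 0 0 0 0 5"
}}

```text
time: 9.25
tool_pos: [0.498, -0.0876, 0.1175]
tcp_rot: [-2.005, -2.416, -0.003]
wrist_force: [0.5, 0.6, -0.6]
width: 0.117
```

```bash
python3 st.py 2
```

```text
t 9.35 w 10.07 q6 -23.58deg yaw 100.59 (array([-0.0002, -0.0028,  0.    ]), array([-1.05, -0.68, -0.5 ])) pos [ 0.498  -0.0876  0.1175]
[[-0.031 -0.014  0.5    0.586 -0.587]
 [-0.058 -0.028 -0.065 -0.162  0.445]
 [-0.009 -0.019 -0.346  1.622 -1.298]]
```

Call:
{"name": "servo_tool", "arguments": {
  "targets": "0 0 0.03 0 0 0 5;0 0 0 0 0 0 5;0 0 0 0 0 0 5;0 0 0 0 0 0 5"
}}

```text
time: 9.68
tool_pos: [0.498, -0.0877, 0.1175]
tcp_rot: [-2.039, -2.387, -0.003]
wrist_force: [0.9, 1.9, -0.7]
width: 0.109
```

```bash
python3 st.py 2
```

```text
t 9.78 w 9.59 q6 -21.97deg yaw 98.99 (array([-0.0003, -0.0027,  0.    ]), array([-1.05, -0.67, -0.5 ])) pos [ 0.498  -0.0877  0.1175]
[[-0.044 -0.009  0.879  1.856 -0.696]
 [ 0.024 -0.025  0.489  0.778 -0.058]
 [-0.016 -0.02  -0.331  1.156 -0.351]]
```

Call:
{"name": "servo_tool", "arguments": {
  "targets": "0 0 0.035 0 0 0 5;0 0 0 0 0 0 5;0 0 0 0 0 0 5"
}}

```text
time: 10.03
tool_pos: [0.4981, -0.0876, 0.1175]
tcp_rot: [-2.08, -2.352, -0.003]
wrist_force: [-0.0, -0.3, -0.0]
width: 0.111
```

```bash
python3 st.py 2
```

```text
t 10.13 w 9.69 q6 -20.00deg yaw 97.01 (array([-0.0003, -0.0027,  0.    ]), array([-1.1 , -0.67, -0.5 ])) pos [ 0.498  -0.0876  0.1175]
[[ 0.037  0.013 -0.021 -0.266 -0.017]
 [-0.031 -0.013  0.08   0.674 -1.014]
 [-0.004 -0.012  0.712 -0.09  -0.354]]
```

Call:
{"name": "servo_tool", "arguments": {
  "targets": "0 0 0.034 0 0 0 5;0 0 0 0 0 0 5;0 0 0 0 0 0 5"
}}

```text
time: 10.38
tool_pos: [0.498, -0.0876, 0.1175]
tcp_rot: [-2.118, -2.317, -0.002]
wrist_force: [0.4, 1.3, -0.4]
width: 0.112
```

```bash
python3 st.py 1
```

```text
t 10.43 w 9.28 q6 -18.12deg yaw 95.13 (array([-0.0003, -0.0027,  0.    ]), array([-1.11, -0.66, -0.48])) pos [ 0.4981 -0.0876  0.1175]
[[-0.061  0.012  0.415  1.299 -0.409]
 [-0.022 -0.016 -0.205  1.241 -0.757]]
```

Call:
{"name": "servo_tool", "arguments": {
  "targets": "0 0 0.034 0 0 0 5;0 0 0 0 0 0 5;0 0 0 0 0 0 5"
}}

```text
time: 10.68
tool_pos: [0.4981, -0.0876, 0.1175]
tcp_rot: [-2.155, -2.283, -0.003]
wrist_force: [0.8, 1.0, -1.0]
width: 0.112
```

```bash
python3 st.py 1
```

```text
t 10.73 w 9.29 q6 -16.28deg yaw 93.29 (array([-0.0003, -0.0027,  0.    ]), array([-1.15, -0.65, -0.48])) pos [ 0.4981 -0.0876  0.1175]
[[ 0.016  0.012  0.775  1.013 -1.027]
 [-0.02  -0.019  0.153  0.657 -0.006]]
```

Call:
{"name": "servo_tool", "arguments": {
  "targets": "0 0 0.034 0 0 0 5;0 0 0 0 0 0 5;0 0 0 0 0 0 5"
}}

```text
time: 10.98
tool_pos: [0.4981, -0.0876, 0.1175]
tcp_rot: [-2.191, -2.248, -0.003]
wrist_force: [0.0, 0.7, -0.3]
width: 0.113
```

```bash
python3 st.py 1
```

```text
t 11.03 w 9.59 q6 -14.45deg yaw 91.46 (array([-0.0004, -0.0027,  0.    ]), array([-1.17, -0.62, -0.5 ])) pos [ 0.4981 -0.0876  0.1175]
[[-0.026  0.012  0.032  0.679 -0.278]
 [ 0.002 -0.019  0.187  0.348 -0.37 ]]
```

Call:
{"name": "servo_tool", "arguments": {
  "targets": "0 0 0.034 0 0 0 5;0 0 0 0 0 0 5;0 0 0 0 0 0 5"
}}

```text
time: 11.28
tool_pos: [0.4981, -0.0876, 0.1175]
tcp_rot: [-2.227, -2.213, -0.003]
wrist_force: [-0.3, 0.7, -0.4]
width: 0.112
```

```bash
python3 st.py 1
```

```text
t 11.33 w 9.54 q6 -12.62deg yaw 89.63 (array([-0.0004, -0.0027,  0.    ]), array([-1.18, -0.6 , -0.49])) pos [ 0.4981 -0.0876  0.1175]
[[ 0.026  0.013 -0.344  0.729 -0.428]
 [-0.088 -0.019 -0.724  1.17   0.083]]
```

Call:
{"name": "servo_tool", "arguments": {
  "targets": "0 0 0.034 0 0 0 5;0 0 0 0 0 0 5;0 0 0 0 0 0 5"
}}

```text
time: 11.58
tool_pos: [0.4981, -0.0876, 0.1175]
tcp_rot: [-2.262, -2.177, -0.002]
wrist_force: [-0.1, 0.3, 0.7]
width: 0.112
```

```bash
python3 st.py 1
```

```text
t 11.63 w 9.61 q6 -10.78deg yaw 87.80 (array([-0.0005, -0.0027,  0.    ]), array([-1.21, -0.58, -0.51])) pos [ 0.4981 -0.0876  0.1175]
[[-0.028  0.013 -0.095  0.269  0.706]
 [-0.047 -0.019  0.462  0.239 -0.438]]
```

Call:
{"name": "servo_tool", "arguments": {
  "targets": "0 0 0.034 0 0 0 5;0 0 0 0 0 0 5;0 0 0 0 0 0 5"
}}

```text
time: 11.88
tool_pos: [0.4982, -0.0876, 0.1175]
tcp_rot: [-2.296, -2.141, -0.002]
wrist_force: [0.3, 0.8, -1.0]
width: 0.115
```

```bash
python3 st.py 1
```

```text
t 11.93 w 9.90 q6 -8.96deg yaw 85.97 (array([-0.0006, -0.0027,  0.    ]), array([-1.23, -0.55, -0.52])) pos [ 0.4981 -0.0876  0.1175]
[[-0.004  0.013  0.25   0.829 -0.989]
 [-0.001 -0.019  0.036  0.738 -0.502]]
```

Call:
{"name": "servo_tool", "arguments": {
  "targets": "0 0 0.034 0 0 0 5;0 0 0 0 0 0 5;0 0 0 0 0 0 5"
}}

```text
time: 12.18
tool_pos: [0.4982, -0.0876, 0.1175]
tcp_rot: [-2.33, -2.104, -0.003]
wrist_force: [-0.8, 0.1, 0.3]
width: 0.114
```

```bash
python3 st.py 1
```

```text
t 12.23 w 9.59 q6 -7.13deg yaw 84.14 (array([-0.0006, -0.0027,  0.    ]), array([-1.26, -0.55, -0.5 ])) pos [ 0.4982 -0.0876  0.1175]
[[-0.034  0.013 -0.772  0.132  0.319]
 [ 0.022 -0.019  0.418  0.131 -0.462]]
```

Call:
{"name": "servo_tool", "arguments": {
  "targets": "0 0 0.034 0 0 0 5;0 0 0 0 0 0 5;0 0 0 0 0 0 5"
}}

```text
time: 12.48
tool_pos: [0.4982, -0.0876, 0.1175]
tcp_rot: [-2.363, -2.066, -0.002]
wrist_force: [-0.0, 0.1, -0.2]
width: 0.116
```

```bash
python3 st.py 1
```

```text
t 12.53 w 9.75 q6 -5.30deg yaw 82.31 (array([-0.0006, -0.0026,  0.    ]), array([-1.26, -0.53, -0.49])) pos [ 0.4982 -0.0876  0.1175]
[[-0.038  0.013 -0.007  0.079 -0.215]
 [-0.033 -0.019  0.183  0.107  0.406]]
```

Call:
{"name": "servo_tool", "arguments": {
  "targets": "0 0 0.034 0 0 0 5;0 0 0 0 0 0 5;0 0 0 0 0 0 5"
}}

```text
time: 12.78
tool_pos: [0.4982, -0.0876, 0.1175]
tcp_rot: [-2.396, -2.028, -0.002]
wrist_force: [0.2, 1.8, -0.9]
width: 0.113
```

```bash
python3 st.py 1
```

```text
t 12.83 w 9.59 q6 -3.48deg yaw 80.49 (array([-0.0006, -0.0026,  0.    ]), array([-1.29, -0.5 , -0.5 ])) pos [ 0.4982 -0.0876  0.1175]
[[-0.025  0.035  0.225  1.829 -0.902]
 [-0.036  0.003 -0.664  1.363 -0.414]]
```

The joint-6 torque rose by 0.022 N m, possibly first touch. Smaller steps from here.

Call:
{"name": "servo_tool", "arguments": {
  "targets": "0 0 0.012 0 0 0 5;0 0 0 0 0 0 5;0 0 0 0 0 0 5"
}}

```text
time: 13.08
tool_pos: [0.4982, -0.0876, 0.1175]
tcp_rot: [-2.408, -2.015, -0.002]
wrist_force: [0.2, 1.1, -0.4]
width: 0.112
```

```bash
python3 st.py 3
```

```text
t 13.23 w 9.74 q6 -2.83deg yaw 79.84 (array([-0.0006, -0.0026,  0.    ]), array([-1.29, -0.51, -0.5 ])) pos [ 0.4982 -0.0876  0.1175]
[[-0.045  0.012  0.206  1.105 -0.372]
 [ 0.018  0.01   0.413  0.729 -0.941]
 [-0.028  0.013  0.077  1.179 -0.696]
 [ 0.036  0.015  0.531 -0.079 -0.009]]
```

Call:
{"name": "servo_tool", "arguments": {
  "targets": "0 0 0.01 0 0 0 5;0 0 0 0 0 0 5;0 0 0 0 0 0 5"
}}

```text
time: 13.48
tool_pos: [0.4982, -0.0876, 0.1175]
tcp_rot: [-2.418, -2.002, -0.002]
wrist_force: [0.4, 1.3, -0.5]
width: 0.116
```

```bash
cat >> st.py <<'E'
print('mean',np.mean(ts,0).round(4))
E
python3 st.py 10 | grep -v '^ \[' 
```

```text
t 13.98 w 9.50 q6 -2.22deg yaw 79.24 (array([-0.0006, -0.0025,  0.    ]), array([-1.31, -0.49, -0.5 ])) pos [ 0.4982 -0.0876  0.1175]
[[ 0.084  0.05   0.435  1.27  -0.467]
mean [ 0.0482  0.0467  0.2365  0.7634 -0.4871]
```

Call:
{"name": "servo_tool", "arguments": {
  "targets": "0 0 0.012 0 0 0 5;0 0 0 0 0 0 5;0 0 0 0 0 0 5"
}}

```text
time: 14.23
tool_pos: [0.4982, -0.0876, 0.1175]
tcp_rot: [-2.431, -1.986, -0.002]
wrist_force: [0.3, 0.5, -0.1]
width: 0.109
```

```bash
python3 st.py 5 | grep -v '^ \[' 
```

```text
t 14.48 w 9.43 q6 -1.47deg yaw 78.49 (array([-0.0006, -0.0025,  0.    ]), array([-1.35, -0.49, -0.49])) pos [ 0.4983 -0.0876  0.1175]
[[ 0.055  0.074  0.343  0.47  -0.083]
mean [ 0.0565  0.0691  0.2808  0.6779 -0.5127]
```

Call:
{"name": "servo_tool", "arguments": {
  "targets": "0 0 0.015 0 0 0 5;0 0 0 0 0 0 5;0 0 0 0 0 0 5"
}}

```text
time: 14.73
tool_pos: [0.4983, -0.0876, 0.1175]
tcp_rot: [-2.448, -1.966, -0.002]
wrist_force: [-0.3, 0.8, -0.3]
width: 0.115
```

```bash
python3 st.py 5 | grep -v '^ \['; python3 -c "
from h import *
im=save('wrist','w7.png')['image'][200:330,240:400]
cv2.imwrite('pics/w7z.png',cv2.resize(im,None,fx=4.5,fy=4.5,interpolation=cv2.INTER_CUBIC)[:,:,::-1])" 
```

```text
t 14.98 w 9.46 q6 -0.54deg yaw 77.56 (array([-0.0005, -0.0025,  0.    ]), array([-1.37, -0.51, -0.46])) pos [ 0.4983 -0.0876  0.1175]
[[ 0.1    0.098 -0.27   0.755 -0.327]
mean [ 0.0922  0.0918 -0.0023  0.7392 -0.9327]
```

View pics/w7z.png

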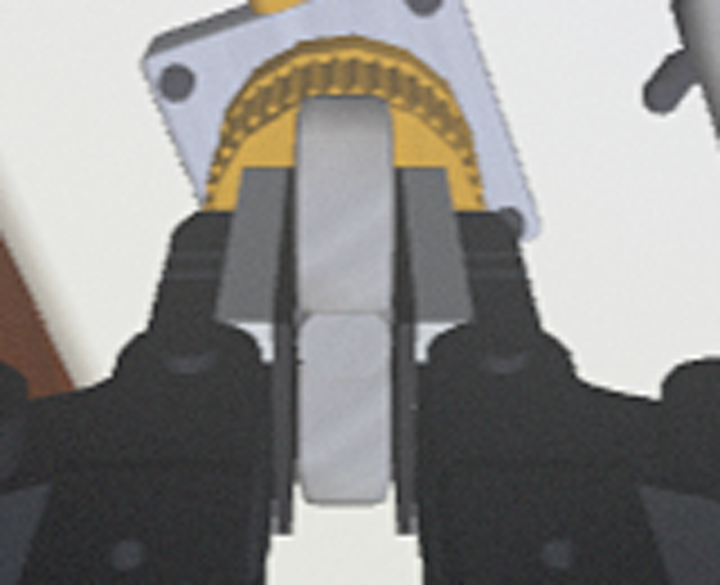

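Call:
{"name": "servo_tool", "arguments": {
  "targets": "0 0 0.018 0 0 0 5;0 0 0 0 0 0 5;0 0 0 0 0 0 5"
}}

```text
time: 15.28
tool_pos: [0.4983, -0.0875, 0.1175]
tcp_rot: [-2.467, -1.942, -0.002]
wrist_force: [1.5, -0.1, -1.0]
width: 0.108
```

```bash
python3 st.py 5 | grep -v '^ \[' 
```

```text
t 15.53 w 9.46 q6 0.59deg yaw 76.44 (array([-0.0006, -0.0025,  0.    ]), array([-1.38, -0.48, -0.48])) pos [ 0.4983 -0.0876  0.1175]
[[ 0.101  0.131  1.468 -0.118 -0.96 ]
mean [ 0.1124  0.121   0.5342  0.6311 -0.5921]
```

Call:
{"name": "servo_tool", "arguments": {
  "targets": "0 0 0.018 0 0 0 5;0 0 0 0 0 0 5;0 0 0 0 0 0 5"
}}

```text
time: 15.78
tool_pos: [0.4983, -0.0875, 0.1175]
tcp_rot: [-2.486, -1.918, -0.002]
wrist_force: [0.8, 0.9, 0.2]
width: 0.114
```

```bash
python3 st.py 5 | grep -v '^ \[' 
```

```text
t 16.03 w 9.21 q6 1.71deg yaw 75.32 (array([-0.0006, -0.0025,  0.    ]), array([-1.43, -0.49, -0.47])) pos [ 0.4983 -0.0875  0.1175]
[[ 0.183  0.168  0.767  0.92   0.19 ]
mean [ 0.1416  0.1579  0.3794  1.0549 -0.8176]
```

Call:
{"name": "servo_tool", "arguments": {
  "targets": "0 0 0.013 0 0 0 5;0 0 0 0 0 0 5;0 0 0 0 0 0 5;0 0 0 0 0 0 5"
}}

```text
time: 16.37
tool_pos: [0.4983, -0.0875, 0.1175]
tcp_rot: [-2.499, -1.901, -0.002]
wrist_force: [0.8, 1.1, -0.4]
width: 0.113
```

```bash
python3 st.py 6 | grep -v '^ \['; python3 -c "
from h import *
im=save('wrist','w8.png')['image'][200:330,240:400]
cv2.imwrite('pics/w8z.png',cv2.resize(im,None,fx=4.5,fy=4.5,interpolation=cv2.INTER_CUBIC)[:,:,::-1])" 
```

```text
t 16.67 w 10.03 q6 2.52deg yaw 74.51 (array([-0.0006, -0.0025,  0.    ]), array([-1.46, -0.47, -0.49])) pos [ 0.4983 -0.0875  0.1175]
[[ 0.196  0.202  0.814  1.073 -0.438]
mean [ 0.2     0.1948  0.2905  0.5943 -0.3783]
```

View pics/w8z.png

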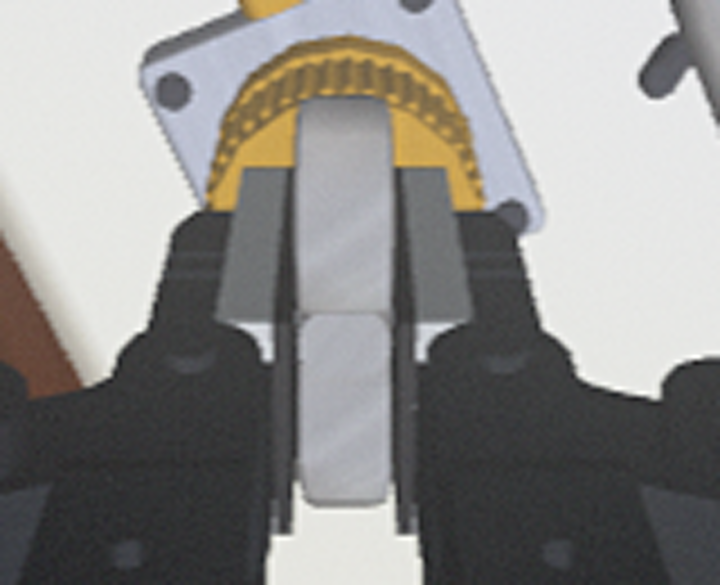

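```bash
python3 - <<'E'
from h import *
for n in('w5','w6','w7','w8'):
    g=cv2.cvtColor(cv2.imread(f'pics/{n}.png'),cv2.COLOR_BGR2GRAY).astype(float)
    for (r0,r1) in ((272,308),):
        L=[];Rr=[];rows=range(r0,r1)
        for r in rows:
            d=np.diff(cv2.GaussianBlur(g[r:r+1,290:345],(3,1),0)[0])
            # subpixel at steepest rise then fall near wing edges
            i=np.argmax(d[8:22])+8; j=np.argmin(d[28:42])+28
            L.append(290+i);Rr.append(290+j)
        print(n,np.polyfit(rows,L,1).round(3),np.polyfit(rows,Rr,1).round(3))
E
```

```text
w5 [3.50000e-02 2.95532e+02] [9.00000e-03 3.23271e+02]
w6 [2.00000e-03 3.05145e+02] [5.00000e-03 3.24724e+02]
w7 [-1.10000e-02  3.08612e+02] [5.00000e-03 3.24724e+02]
w8 [-1.20000e-02  3.08641e+02] [5.00000e-03 3.24724e+02]
```

Both sensors agree on 0.195–0.20 N m, inside the snug window, and it has held for 0.2 s and more. Snug tool yaw is 74.5°, and the wing shows under about 1° of slip in the grip. Next I back off counter-clockwise to yaw about 165.5°.

Call:
{"name": "servo_tool", "arguments": {
  "targets": "0 0 -0.05 0 0 0 5;0 0 -0.1 0 0 0 5;0 0 -0.1 0 0 0 5;0 0 -0.1 0 0 0 5;0 0 -0.1 0 0 0 5;0 0 -0.1 0 0 0 5;0 0 -0.1 0 0 0 5;0 0 -0.1 0 0 0 5"
}}

```text
time: 17.38
tool_pos: [0.4978, -0.0877, 0.1175]
tcp_rot: [-1.59, -2.707, -0.004]
wrist_force: [0.5, 0.8, -0.7]
width: 0.114
```

Call:
{"name": "servo_tool", "arguments": {
  "targets": "0 0 -0.1 0 0 0 5;0 0 -0.1 0 0 0 5;0 0 -0.1 0 0 0 5;0 0 -0.1 0 0 0 5;0 0 -0.1 0 0 0 5;0 0 -0.08 0 0 0 5;0 0 0 0 0 0 5;0 0 0 0 0 0 5"
}}

```text
time: 18.05
tool_pos: [0.4975, -0.0881, 0.1175]
tcp_rot: [-0.709, -3.058, -0.005]
wrist_force: [-0.6, 0.2, -1.3]
width: 0.11
```

```bash
python3 st.py 3 | grep -v '^ \['
```

```text
t 18.20 w 9.66 q6 -77.04deg yaw 153.92 (array([ 0.0029, -0.0028, -0.    ]), array([-0.32, -0.65, -0.49])) pos [ 0.4975 -0.0881  0.1175]
[[-0.012 -0.121 -0.621  0.197 -1.319]
mean [ 0.0049 -0.0351  0.0797  0.6323 -0.9069]
```

Another 11.6° = 0.2 rad.

Call:
{"name": "servo_tool", "arguments": {
  "targets": "0 0 -0.07 0 0 0 5;0 0 -0.08 0 0 0 5;0 0 -0.05 0 0 0 5;0 0 0 0 0 0 5;0 0 0 0 0 0 5;0 0 0 0 0 0 5"
}}

```text
time: 18.7
tool_pos: [0.4975, -0.0882, 0.1175]
tcp_rot: [-0.4, -3.114, -0.005]
wrist_force: [0.1, 0.8, 0.3]
width: 0.108
```

```bash
python3 st.py 3 | grep -v '^ \['
```

```text
t 18.85 w 9.98 q6 -88.52deg yaw 165.40 (array([ 0.0031, -0.0021, -0.    ]), array([-0.17, -0.59, -0.48])) pos [ 0.4975 -0.0882  0.1175]
[[-0.048 -0.017  0.121  0.808  0.309]
mean [-0.0253  0.0047  0.4179  0.9923 -0.6635]
```

Call:
{"name": "servo_tool", "arguments": {
  "targets": "0 0 0 0 0 0 12;0 0 0 0 0 0 18;0 0 0 0 0 0 26;0 0 0 0 0 0 32;0 0 0 0 0 0 32;0 0 0 0 0 0 32;0 0 0 0 0 0 32"
}}

```text
time: 19.43
tool_pos: [0.4977, -0.0888, 0.118]
tcp_rot: [-0.402, -3.115, -0.004]
wrist_force: [0.1, -0.2, -0.1]
width: 0.373
```

Call:
{"name": "servo_tool", "arguments": {
  "targets": "0 0 0 0 0 -5 32;0 0 0 0 0 -12 32;0 0 0 0 0 -15 32;0 0 0 0 0 -15 32;0 0 0 0 0 -15 32;0 0 0 0 0 -15 32;0 0 0 0 0 0 32"
}}

```text
time: 20.02
tool_pos: [0.4974, -0.0889, 0.2022]
tcp_rot: [-0.402, -3.114, -0.004]
wrist_force: [0.2, -1.2, 0.7]
width: 0.376
```

```bash
python3 - <<'E'
from h import *
s=bot.read_state();c=save('wrist','w9.png')
cv2.imwrite('pics/w9z.png',cv2.resize(c['image'][150:290,260:380],None,fx=4.2,fy=4.2,interpolation=cv2.INTER_CUBIC)[:,:,::-1])
print(s['tool_pos'],yaw(s)[0],s['width']*85.4)
E
```

```text
[ 0.49736372 -0.08894757  0.20216409] 165.2784201589489 32.088855525315935
```

View pics/w9.png

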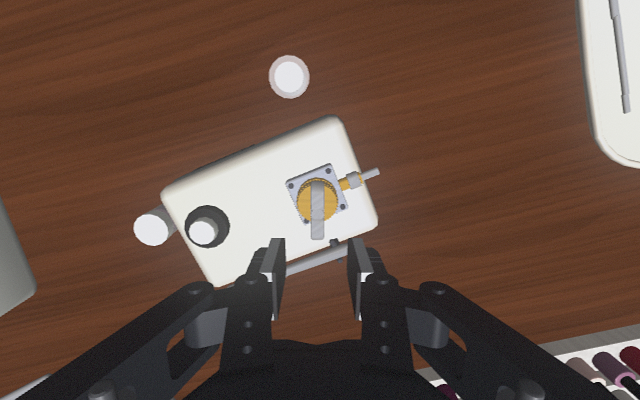

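View pics/w9z.png

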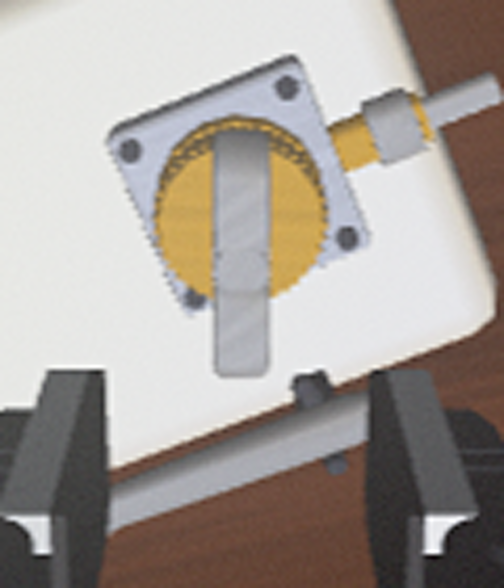

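The wing stays at about 165° in yaw, parallel to the open fingers in the image (column 317, rows 185–238), roughly 91° back from snug. The button's white top is near (202,233). I'll triangulate it from this view, the first wrist view, and the predicted position.

```bash
python3 - <<'E'
from h import *
s=bot.read_state();c=read_camera('wrist')
def cen(im,box):
    x0,y0,x1,y1=box; m=cv2.inRange(cv2.cvtColor(im,cv2.COLOR_BGR2HSV),(0,0,165),(180,60,255)); w=np.zeros_like(m);w[y0:y1,x0:x1]=m[y0:y1,x0:x1]
    n,l,st,ce=cv2.connectedComponentsWithStats(w); 
    return [(st[i].tolist(),ce[i].round(1)) for i in range(1,n) if st[i,4]>60]
im=cv2.cvtColor(c['image'],cv2.COLOR_RGB2BGR)
print(cen(im,(180,205,232,250)))
w1=cv2.imread('pics/w1.png');print(cen(w1,(185,102,226,142)))
w5=cv2.imread('pics/w5.png');print(cen(w5,(105,145,188,215)))
cv2.imwrite('pics/btn.png',np.hstack([cv2.resize(im[195:265,170:240],None,fx=5,fy=5,interpolation=cv2.INTER_CUBIC),cv2.resize(w5[140:220,100:190],(350,350),interpolation=cv2.INTER_CUBIC)]))
E
```

```text
[([180, 205, 52, 45, 728], array([206.1, 225.2])), ([188, 222, 27, 24, 482], array([201.1, 233.2]))]
[([185, 102, 41, 40, 521], array([204.6, 122. ])), ([190, 111, 22, 23, 371], array([200.7, 122.1]))]
[([105, 145, 83, 70, 1884], array([147. , 177.1])), ([112, 168, 42, 39, 1248], array([132.4, 187.3]))]
```

View pics/btn.png

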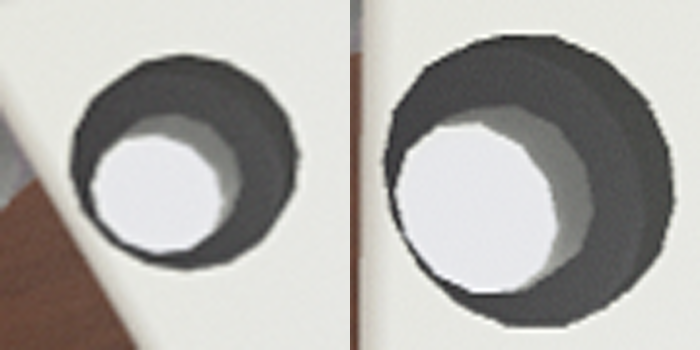

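```bash
python3 - <<'E'
from h import *
s=bot.read_state();c=read_camera('wrist')
V=[(s,[201.2,233.4]),(dict(tool_pos=np.array([.5372,-.063,.285]),tcp_rot=np.array([.3053,-3.1241,-.0019])),[200.6,122.4]),
(dict(tool_pos=np.array([.4975,-.0886,.1175]),tcp_rot=np.array([.530,-3.095,-.002])),[132.4,187.4])]
A=np.zeros((3,3));b=np.zeros(3);L=[]
for st,uv in V:
    e,d=ray(c,uv,st);d=d[0]/np.linalg.norm(d[0]);P=np.eye(3)-np.outer(d,d);A+=P;b+=P@e;L.append((P,e))
X=np.linalg.solve(A,b);print('tri',X,[np.linalg.norm(P@(X-e))*1000 for P,e in L])
for z in(.094,.098,.102,.106):print(z,[plane(c,uv,z,st)[0][:2].round(4).tolist() for st,uv in V])
a=np.radians(7.6);print('pred',np.array([.4976,-.0889])+R.from_euler('z',7.6,degrees=True).as_matrix()[:2,:2]@[-.010,-.106])
print(fix(s,[.5015,-.1960,.15],165.3),yaw(s)[0],s['q'])
E
```

```text
tri [ 0.50191263 -0.19562436  0.09782493] [np.float64(1.7235401119766411), np.float64(0.6038953047748767), np.float64(1.1403221184103545)]
0.094 [[0.5014, -0.1966], [0.5028, -0.1974], [0.5048, -0.1982]]
0.098 [[0.5002, -0.1945], [0.5024, -0.1959], [0.503, -0.1962]]
0.102 [[0.499, -0.1925], [0.502, -0.1945], [0.5012, -0.1941]]
0.106 [[0.4978, -0.1905], [0.5016, -0.1931], [0.4994, -0.1921]]
pred [ 0.50170702 -0.19529141]
(array([ 0.0023, -0.0061, -0.0003]), array([ -33.08, -102.55,   48.72])) 165.28112736186546 [-0.22796306 -0.03519006  1.99614519  0.0026413   1.18664334 -1.54285694]
```

Call:
{"name": "servo_tool", "arguments": {
  "targets": "0.001 -0.003 0 -8 -26 0 0;0.001 -0.003 0 -8 -26 0 0;0 0 0 -8 -26 0 0;0 0 0 -8 -24 0 0;0 0 0 0 0 15 0;0 0 0 0 0 15 0;0 0 0 0 0 15 0;0 0 0 0 0 0 0"
}}

```text
time: 20.83
tool_pos: [0.4937, -0.1973, 0.141]
tcp_rot: [-0.398, -3.1, -0.007]
wrist_force: [-0.7, 0.6, -1.8]
width: 0.005
```

```bash
python3 - <<'E'
from h import *
s=bot.read_state();c=save('wrist','w10.png')
print(s['tool_pos'],s['width'],fix(s,[.5018,-.1954,.104],165.3),s['wrist_force'])
E
```

```text
[ 0.49372864 -0.19730653  0.1410242 ] 0.005095859673242099 (array([ 0.0024, -0.017 ,  0.0013]), array([-7.96,  3.8 , 36.9 ])) [-0.74239207  0.58485136 -1.79270512]
```

View pics/w10.png

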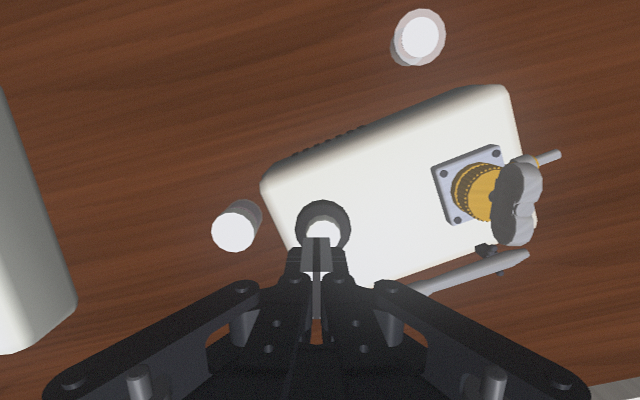

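The closed fingertips are over the button at about (320,232). I'll correct by -8 and +3.8 mm, then lower.

Call:
{"name": "servo_tool", "arguments": {
  "targets": "0.001 -0.008 0 -4 2 4 0;0.001 -0.008 0 -4 1.8 4 0;0 0 0 0 0 8 0;0 0 0 0 0 8 0;0 0 0 0 0 6 0;0 0 0 0 0 0 0;0 0 0 0 0 0 0"
}}

```text
time: 21.47
tool_pos: [0.505, -0.1947, 0.1106]
tcp_rot: [0.396, 3.113, -0.001]
wrist_force: [-0.5, -0.2, 1.2]
width: 0.003
```

```bash
python3 - <<'E'
from h import *
s=bot.read_state();c=save('wrist','w11.png')
print(s['tool_pos'],fix(s,[.5018,-.1954,.100],165.3),s['wrist_force'],s['torque'])
E
```

```text
[ 0.50498632 -0.19468235  0.11060343] (array([-0.0002,  0.0037,  0.0035]), array([ 2.94, -1.49, 10.59])) [-0.50934682 -0.15812436  1.21695258] [ 0.04623964 -0.03462452 -0.01112351]
```

View pics/w11.png

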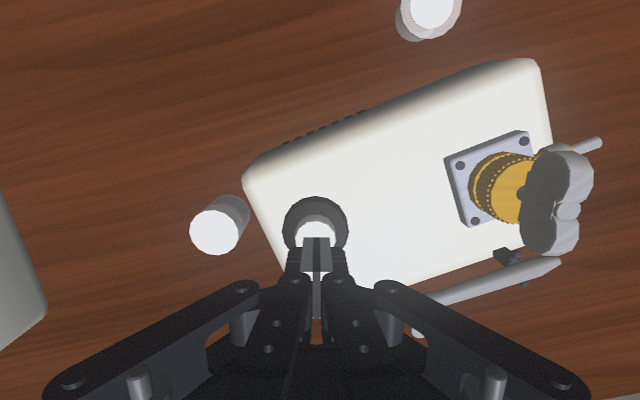

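Call:
{"name": "servo_tool", "arguments": {
  "targets": "0 0.003 0.002 2.9 -1.5 0 0;0 0 0 0 0 4 0;0 0 0 0 0 4 0;0 0 0 0 0 0 0"
}}

```text
time: 21.85
tool_pos: [0.5021, -0.1959, 0.1032]
tcp_rot: [0.4, 3.114, -0.001]
wrist_force: [-0.7, 0.9, 1.5]
width: 0.0
```

Call:
{"name": "servo_tool", "arguments": {
  "targets": "0 0 0 0 0 2 0;0 0 0 0 0 2 0;0 0 0 0 0 0 0"
}}

```text
time: 22.1
tool_pos: [0.5023, -0.1961, 0.0991]
tcp_rot: [0.4, 3.113, -0.001]
wrist_force: [0.1, -0.9, 1.8]
width: -0.002
```

Call:
{"name": "servo_tool", "arguments": {
  "targets": "0 0 0 0 0 2 0;0 0 0 0 0 0 0"
}}

```text
time: 22.27
tool_pos: [0.5025, -0.1962, 0.0975]
tcp_rot: [0.4, 3.113, -0.002]
wrist_force: [-2.1, 0.5, 3.1]
width: -0.001
```

Call:
{"name": "servo_tool", "arguments": {
  "targets": "0 0 0 0 0 2 0;0 0 0 0 0 0 0"
}}

```text
time: 22.43
tool_pos: [0.5027, -0.1963, 0.0961]
tcp_rot: [0.4, 3.113, -0.002]
wrist_force: [-1.6, 0.4, 3.8]
width: -0.003
```

Call:
{"name": "servo_tool", "arguments": {
  "targets": "0 0 0 0 0 2 0;0 0 0 0 0 1 0;0 0 0 0 0 0 0"
}}

```text
time: 22.68
tool_pos: [0.5028, -0.1963, 0.0942]
tcp_rot: [0.4, 3.113, -0.002]
wrist_force: [-1.8, 1.0, 4.9]
width: -0.001
```

Call:
{"name": "servo_tool", "arguments": {
  "targets": "0 0 0 0 0 2 0;0 0 0 0 0 0 0;0 0 0 0 0 0 0"
}}

```text
time: 22.93
tool_pos: [0.503, -0.1964, 0.095]
tcp_rot: [0.4, 3.113, -0.002]
wrist_force: [-2.2, 1.0, 3.0]
width: -0.002
```

Call:
{"name": "servo_tool", "arguments": {
  "targets": "0 0 0 0 0 3 0;0 0 0 0 0 3 0;0 0 0 0 0 3 0"
}}

```text
time: 23.18
tool_pos: [0.5034, -0.1966, 0.0937]
tcp_rot: [0.399, 3.114, -0.002]
wrist_force: [-10.0, 4.9, 23.8]
width: -0.001
```

```bash
python3 - <<'E'
from h import *
for i in range(4):
    s=bot.read_state();print(s['time'],s['tool_pos'],s['wrist_force']); read_camera('top')
E
```

```text
23.1833 [ 0.50342911 -0.19660901  0.09372313] [-9.95394554  4.87609335 23.83035101]
23.2333 [ 0.5034095  -0.19658988  0.09367047] [-10.58149616   4.18694115  24.69291474]
23.2833 [ 0.50336851 -0.1966103   0.09365941] [-10.92795276   4.580689    24.07334356]
23.3333 [ 0.50337269 -0.19657855  0.09367506] [-10.57078386   5.02230976  22.82576282]
```

The force climbed steadily to about 5 N and then jumped to 24 N at z=0.0937. That is the button's stop, after about 6 mm of travel. A quick look, then release.

```bash
python3 - <<'E'
from h import *
c=save('wrist','w12.png')
cv2.imwrite('pics/w12z.png',cv2.resize(c['image'][170:300,240:400],None,fx=4.5,fy=4.5,interpolation=cv2.INTER_CUBIC)[:,:,::-1])
E
```

```text
(no output)
```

View pics/w12z.png

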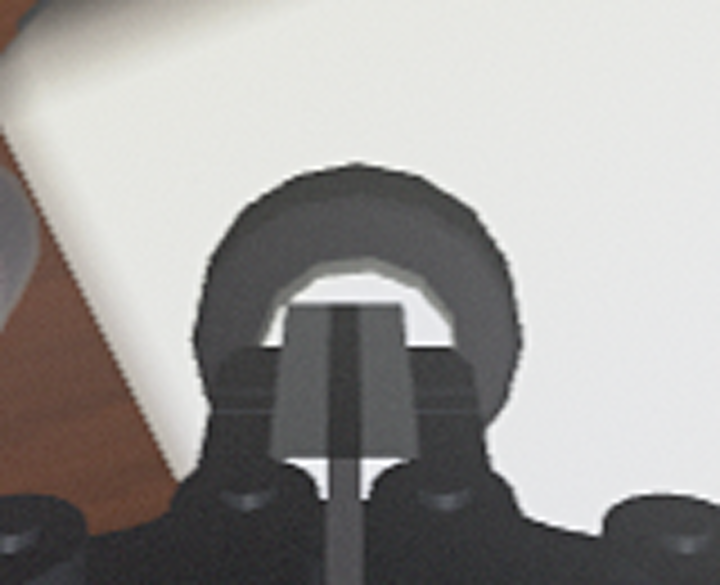

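Call:
{"name": "servo_tool", "arguments": {
  "targets": "0 0 0 0 0 -4 0;0 0 0 0 0 -8 0;0 0 0 0 0 -12 0;0 0 0 0 0 -15 0;0 0 0 0 0 -15 0;0 0 0 0 0 -15 0;0 0 0 0 0 -15 0;0 0 0 0 0 0 0"
}}

```text
time: 24.1
tool_pos: [0.5031, -0.1964, 0.1823]
tcp_rot: [0.399, 3.113, -0.002]
wrist_force: [-0.3, 0.6, 0.7]
width: -0.002
```

```bash
python3 - <<'E'
from h import *
s=bot.read_state();c=save('wrist','w13.png');save('top','t13.png');sc=read_camera('scene')
cv2.imwrite('pics/s13.png',cv2.resize(sc['image'][225:345,190:310],None,fx=5,fy=5,interpolation=cv2.INTER_CUBIC)[:,:,::-1])
print(s['time'],s['tool_pos'],yaw(s)[0],s['wrist_force'])
E
```

```text
24.1 [ 0.50309463 -0.19639576  0.18234362] 165.38695105196965 [-0.33511348  0.56363986  0.73680496]
```

View pics/w13.png

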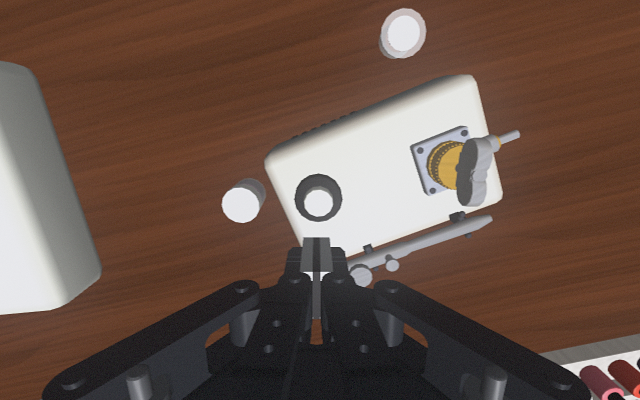

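View pics/s13.png

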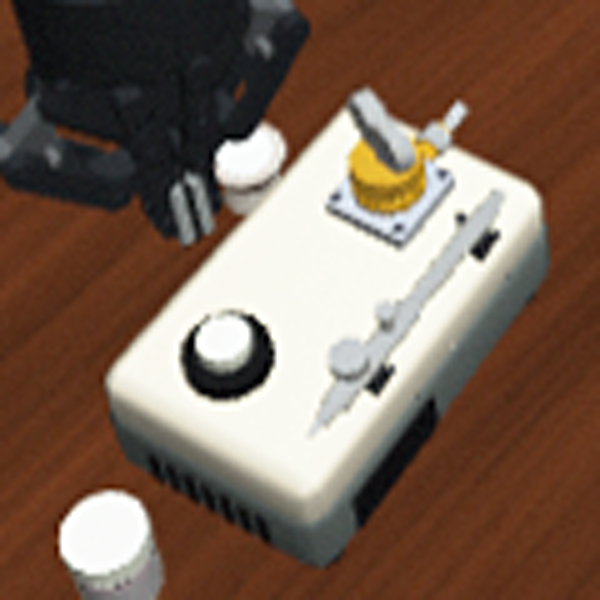

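The button was nearly flush with its ring under the fingers and is now up again, standing proud at (319,202). The wing hasn't moved, the dish and jar are undisturbed, and the arm is clear. Handing in.

```bash
python3 -c "
from h import *
print(finish_job())"
```

```text
the job is handed in; nothing more can be done
None
```

I set the valve, pressed the start button, and handed the job in at about 24 s of the 64 s allowed; the hand-in gave no verdict.

**Valve:** I turned the thumbscrew clockwise about 124° in one grasp. It came snug at about 0.20 N m on both the wrist sensor and joint 6, which is inside the 0.13–0.25 window, and I held it there for over half a second. I then backed it off about 91° and let go. The wing stayed where I left it in every later picture.

**Button:** I pressed it with closed fingers through about 6 mm. The force rose to about 5 N, then jumped to about 24 N at the stop. I then lifted the fingers about 88 mm clear, and the last pictures show the button up again and the dish and jar where they were.

**What disagreed:**
- **Seat stiffness:** torque rose only about 0.03 N m per degree after first touch, not the stated 0.1. I judged snug by torque and not by angle, so the exact snug angle is uncertain by up to about 4°. That is inside the 12° allowance.
- **Valve markings:** the snug angle did not line up with the square sides of the valve block, so that gave no independent check on it.
- **Button position:** sight lines from three views missed each other by up to 1.7 mm, but the average fell within about 0.5 mm of the position given by the dimensions.

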